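# Set a dual-flame hob to simmer with its concentric control

### The arm

A 6-joint arm with a two-finger parallel gripper is mounted at the origin on the work surface. World frame = base frame: x ahead of the robot, y to its left, z up, the work surface at z = 0. Lengths are in m, angles in degrees, forces in N, time in s.
With the tool pointing down it reaches from about 0.3 to 0.75 m from the base axis. Payload 8.5 kg.
Tool frame: the origin (TCP) lies midway between the tips of the shut fingers; the grasp point (between the pads) lies env.tcp_to_grasp behind it (env.tcp_to_grasp is the distance from the TCP to the grasp point, in m); z points along the fingers, y is the line along which they close (so a half turn about z gives the same grasp; the last joint's range is limited). The gripper opens to 85 mm and grips with 20 to 120 N. Pads are 22 mm wide; open, the fingers measure 114 mm over their backs; the gripper's body (76 mm by 85 mm) begins 54 mm behind the grasp point. The pads swing forward as they close: fully open they stand 13 mm farther back than shut.
Start: joints at [-80.174, 21.807, 74.336, -0, 83.858, -12.336], TCP at [0.207, -0.509, 0.231] pointing down, gripper open.
Joint ranges: [-178.18, 178.18], [-50.72, 133.34], [12.68, 142.11], [-81.47, 261.47], [9.98, 163.14], [-165.26, 165.26]. Speed limits (degrees/s): [136.94, 136.94, 180, 180, 180, 180].

### API

Orientations are given as a 3x3 rotation matrix whose columns are the frame's x, y, z axes.
In Python, from rig import observe, optics, job, env gives the robot as it stands. The module is installed in compiled form; this text tells all that it offers.
- The arm moves only by the shell command python3 -m jog 'ROWS' [FORCE]. ROWS is JSON, a list of rows, each a list of 7 numbers: the turn, a rotation vector about the tool's x, y, z in rad, then the shift along the tool's x, y, z in m, then the opening in per cent of the stroke, from 0 (shut) to 100 (fully open). A call has 1 to 10 rows; each row shifts and turns the commanded pose from where the row before left it, along the tool's axes as they then stand; what a row does not reach is not made up. A row lasts 1/8 s, in which the tool goes at most 62.5 mm and 10.7 degrees, less where a joint would pass 70% of its speed; a pose out of reach is approached as far as the arm can. A call is refused whole if a number of a shift passes 0.0625 or a number of a turn 0.188, either way. A call with a gripper value outside its range is refused whole. The fingers move at their own pace and stop on an object; FORCE is the grip in N (left out, the last holds). Time passes only in rows, so rows that do not move let the fingers close. It gives the time, the measured TCP pose, the force, the opening and the grip force at its end, in the units of the state.
- observe(): the state, without advancing time (a new reading comes with each control period).
- optics.get_image(name): name is "side" or "top" or "wrist"; returns a dict with "pixels" (384x512x3 uint8, red, green, blue), "mtx" (3x3 intrinsics, pixels), "rvec" (rotation vector, rad) and "tvec" (3), from world to camera coordinates, as OpenCV has them. Camera axes: x right, y down, z forward; pixel columns grow to the right and rows downward; lengths in m; the calibration is good to about 2 mm. A picture is of the moment at which its call begins. There is no depth.
- job.close_job(): hands the job in; it is judged then, once.
The state is a dict: "time_s": time; "q": joint angles; "qvel": joint speeds; "joint_efforts": joint torques, N m; "position": TCP position; "tool_rot": TCP orientation; "ft_force": force on the tool from outside, world axes, zero at the start; "wrist_torque": the same for the moment, N m; "grip_width": finger opening in m; "gripper_force": force on a finger pad.
Only numpy, scipy, OpenCV 4.12 (cv2) and the standard library are available. Lean on these libraries where they do the work, as an engineer would, in place of code of your own. Each camera call takes 0.05 s, during which the arm holds its last target. There are 200 camera calls.

### The job

Set the hob for simmering: with the concentric control, first shut the outer flame by turning the lower ring clockwise until it comes up snug against its springy valve seat, firmly enough to stay pressed on it but without forcing it, and without moving the inner knob. Then turn the inner knob clockwise until its pointer points at the simmer mark, leaving the ring shut, and let go. Leave the pots and jars around it where they are.

Things in the scene. Friction and masses are not known exactly. Their poses are not given: they have to be found in the camera images.
- hob: Fixed steel single-burner gas hob, 340 (x) by 320 (y) mm, flat deck 80 mm above the counter. Origin: centre of its underside. +x goes from the control to the burner, z up. The burner and its black pan support (rising 36 mm above the deck) are centred at x = +65 mm.
- control (a point): Point on the vertical common axis of the concentric control, at the height of the hob's deck; axes as the hob's. It lies at x = -115 mm, y = 0 of the hob. The simmer mark is a short black rib on the deck, 39 to 55 mm from the axis in the hob's +x direction (towards the burner).
- outer_ring: The lower, outer ring: black ribbed disc 60 mm in diameter, rim from 3 to 23 mm above the deck; grip it across the rim. Origin: on the axis at deck height; x axis along the white line on its top. Clockwise seen from above shuts it; free turning needs about 0.12 N m. 0.4 to 1.35 rad from its start (unseen, differs from hob to hob) it meets a springy valve seat.
- ring_line (a point): Outer end of the ring's white line, 29 mm from the axis, 23 mm above the deck. Past first touch of the seat the torque rises 3 N m per rad; 0.025 N m above free turning is 1 N on the seat. Over 20 N (0.5 N m more, 0.17 rad past touch) is forcing; a good aim is 0.1 to 0.25 N m more. Let go, friction keeps the ring pressed with up to 4.8 N; under 1.5 N is not shut.
- inner_knob (a joint): Angle of the inner knob in rad, growing clockwise seen from above; at 1.3 its pointer is at the simmer mark (points along the hob's +x). Starts between 0.0 and 0.5, can turn from -0.2 to 2.6 with about 0.06 N m; no click or stop at the mark.
- inner_tip (a point): Tip of the inner knob's pointer, 18 mm from the axis, 50 mm above the deck; x axis along the pointer. The black knob is a bar 36 mm long, 14 mm wide, 28.5 to 50 mm above the deck, centred on the axis, on a disc 37 mm across just above the ring (24.5 to 28.5 mm above the deck). White line on the pointer half. Grip across the 14 mm, tips above the disc.
- salt_pot: Bystander: small glass pot with steel cap, 34 mm in diameter, 50 mm tall, standing on the deck left of the control. Origin: centre of its underside.
- tumbler: Bystander: open steel tumbler, 68 mm in diameter at the rim, 100 mm tall, on the counter beside the hob. Origin: centre of its underside.
- spice_jar: Bystander: closed jar, 64 mm in diameter, 85 mm tall, on the counter on the other side of the hob. Origin: centre of its underside.

How it is judged:
By the outcome, as a careful person would: the job done as asked, in the order asked, and still so for the second after the job is handed in, with the robot touching nothing.
It also fails if it takes over 69 s, if anything falls off the work surface, if the arm or the gripper's body presses on something with over 40 N, if the wrist force passes 120 N, or if a joint passes its speed limit or range.

## Working session

There is one attempt and no reset: what is moved stays moved. The work goes in short steps, Python scripts to look and compute and a shell command to move; the robot and the scene stay as the last step left them, time stands still between calls to the robot, and variables do not carry over. Pictures are saved under pics/ and viewed, at most 10 in all, crops included, and the job is handed in when it is done.

```bash
mkdir -p pics
cat > h.py <<'E'
import numpy as np, cv2
from rig import observe, optics, job, env
def cam(n):
    d=optics.get_image(n); R=cv2.Rodrigues(np.array(d['rvec'],float))[0]; return d['pixels'],np.array(d['mtx'],float),R,np.array(d['tvec'],float).ravel()
def onplane(c,uv,z):
    _,K,R,t=c; o=-R.T@t; d=R.T@np.linalg.inv(K)@np.array([uv[0],uv[1],1.]); return o+d*(z-o[2])/d[2]
def proj(c,p):
    _,K,R,t=c; q=K@(R@np.array(p,float)+t); return q[:2]/q[2]
def save(n,im): cv2.imwrite('pics/'+n,cv2.cvtColor(im,cv2.COLOR_RGB2BGR))
E
python3 - <<'E'
from h import *
import pickle
cs={n:cam(n) for n in('top','side','wrist')}
pickle.dump(cs,open('c0.pkl','wb'))
save('a.png',np.hstack([cs['top'][0],cs['side'][0]])[:, :] if 0 else cv2.resize(np.hstack([cs['side'][0],cs['wrist'][0]]),(800,300)))
save('top.png',cs['top'][0])
for n in cs: print(n,-cs[n][2].T@cs[n][3])
s=observe(); print(env.tcp_to_grasp,s)
E
```

```text
top [0.49503527 0.04613773 1.51754696]
side [ 0.4010068  -0.61839141  0.74961486]
wrist [ 0.28317357 -0.47929776  0.37332916]
0.0187 {'time_s': 0.15, 'q': array([-8.01737187e+01,  2.18327233e+01,  7.43731606e+01, -1.50526059e-03,
        8.38590784e+01, -1.23380912e+01]), 'qvel': array([-0.11067023, -0.06877815, -0.26253233, -0.02523528, -0.03861969,
       -0.13946718]), 'joint_efforts': array([ 5.81084932e-04, -4.48628855e+01, -2.31344104e+01, -2.63821275e-04,
        3.76275333e-03, -2.91211143e-05]), 'position': array([ 0.20742581, -0.50913385,  0.23085751]), 'tool_rot': array([[ 9.26104311e-01,  3.77267486e-01, -2.19234536e-04],
       [ 3.77267488e-01, -9.26103668e-01,  1.11271331e-03],
       [ 2.16756644e-04, -1.11319865e-03, -9.99999357e-01]]), 'ft_force': array([ 0.68342492, -0.20115444,  0.06873857]), 'wrist_torque': array([ 0.01235504, -0.03210723, -0.00622953]), 'gripper_force': 0.0, 'grip_width': 0.0850882221301157}
```

View pics/top.png

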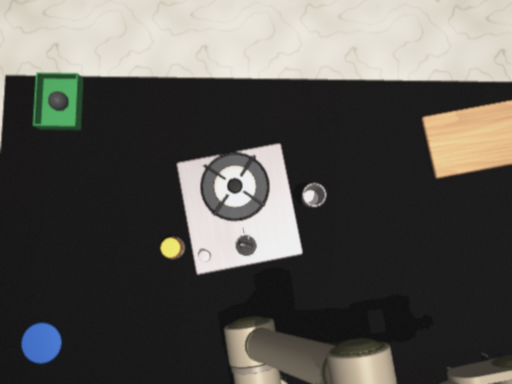

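View pics/a.png

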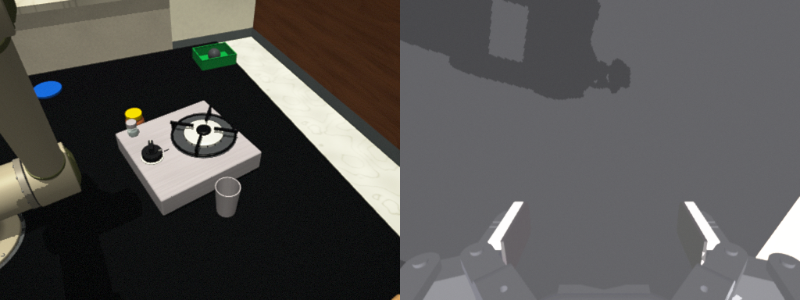

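The top view shows the hob with corners near (178,162), (281,144), (302,254) and (197,273). The control is at (246,245), the salt pot at (204,255), the jar at (172,248) and the tumbler at (314,195).

Run:
```python
from h import *
import pickle
cs=pickle.load(open('c0.pkl','rb'));c=cs['top'];im=c[0]
g=cv2.cvtColor(im,cv2.COLOR_RGB2GRAY)
m=np.zeros_like(g); m[130:285,170:310]=(g[130:285,170:310]>140)*255
m=cv2.morphologyEx(m,cv2.MORPH_OPEN,np.ones((5,5)))
cn=max(cv2.findContours(m,0,2)[0],key=cv2.contourArea)
h=cv2.convexHull(cn); r=cv2.minAreaRect(h); b=cv2.boxPoints(r)
P=np.array([onplane(c,p,.08)[:2] for p in b]);print(b,P,[np.linalg.norm(P[i]-P[i-1]) for i in range(4)],P.mean(0))
# dark ring
k=np.zeros_like(g); k[228:262,230:264]=(g[228:262,230:264]<110)*255
cn2=max(cv2.findContours(k,0,2)[0],key=cv2.contourArea)
(u,v),rad=cv2.minEnclosingCircle(cn2);print(u,v,rad,onplane(c,(u,v),.1))
cc=P.mean(0)
for e in [P[1]-P[0],P[2]-P[1]]: print(np.degrees(np.arctan2(e[1],e[0])))
cr=cv2.resize(im[215:275,190:270],None,fx=7,fy=7,interpolation=cv2.INTER_CUBIC)
s=cs['side'][0][170:220,160:250]; cr2=cv2.resize(s,(560,311),interpolation=cv2.INTER_CUBIC)
save('b.png',cr)
for n,p in [('salt',onplane(c,(204,255),.13)),('jar',onplane(c,(172,248),.085)),('tum',onplane(c,(314,195),.1))]: print(n,p)
print(proj(cs['side'],[*onplane(c,(u,v),.1)[:2],.1]))
```

```text
[[175.36374 162.89156]
 [280.9215  142.592  ]
 [302.2482  253.4907 ]
 [196.69043 273.79028]] [[ 0.74647521  0.27635351]
 [ 0.81271262 -0.040926  ]
 [ 0.48020911 -0.10623421]
 [ 0.41686762  0.20436628]] [np.float64(0.33737712160589745), np.float64(0.32411986063673814), np.float64(0.33885652086543255), np.float64(0.31699338560148016)] [0.61406614 0.08338989]
245.5 245.0 9.552586555480957 [0.5029663  0.06165272 0.1       ]
-78.20791376885377
-168.8877860707222
salt [0.47289932 0.17927596 0.13      ]
jar [0.49149562 0.27837378 0.085     ]
tum [ 0.65239407 -0.13835534  0.1       ]
[193.7235688  193.43196373]
```

View pics/b.png

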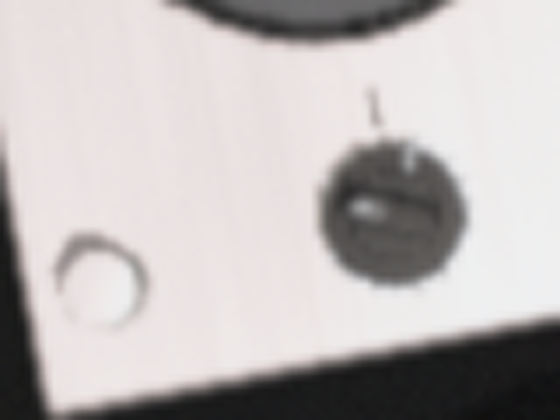

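```bash
python3 -m jog '[[0,0,0,0.0407,-0.0347,-0.002,100],[0,0,0,0.0407,-0.0347,-0.002,100],[0,0,0,0.0407,-0.0347,-0.002,100],[0,0,0,0.0407,-0.0347,-0.002,100],[0,0,0,0.0407,-0.0347,-0.002,100],[0,0,0,0.0407,-0.0347,-0.002,100],[0,0,0,0.0407,-0.0347,-0.002,100],[0,0,0,0.0407,-0.0347,-0.002,100],[0,0,0,0.0407,-0.0347,-0.002,100],[0,0,0,0.0407,-0.0347,-0.002,100]]' && python3 -m jog '[[0,0,0,0.0407,-0.0347,-0.002,100],[0,0,0,0.0407,-0.0347,-0.002,100],[0,0,-0.125,0,0,0,100],[0,0,-0.125,0,0,0,100],[0,0,-0.125,0,0,0,100],[0,0,-0.125,0,0,0,100],[0,0,-0.125,0,0,0,100],[0,0,-0.125,0,0,0,100],[0,0,0,0,0,0,100]]'
python3 - <<'E'
from h import *
import pickle
c=cam('wrist');pickle.dump(c,open('w1.pkl','wb'));save('w1.png',c[0]);print(-c[2].T@c[3],c[1]);s=observe();print(s['position'],s['q'])
print([proj(c,[.502,.061,z]) for z in(.08,.103,.13)])
E
```

```text
time_s: 1.4
position: [0.454, -0.0327, 0.2514]
tool_rot: [[0.926, 0.377, -0.0], [0.377, -0.926, -0.0], [-0.0, 0.0, -1.0]]
ft_force: [0.4, -0.5, -0.5]
grip_width: 0.0853
gripper_force: 0.0
time_s: 2.52
position: [0.5026, 0.0605, 0.2551]
tool_rot: [[0.422, 0.907, -0.001], [0.907, -0.422, 0.0], [-0.0, -0.0, -1.0]]
ft_force: [-0.3, 0.4, -1.5]
grip_width: 0.0853
gripper_force: 0.0
[0.53719346 0.13375888 0.39765145] [[329.641985     0.         260.55944567]
 [  0.         329.641985   194.8978025 ]
 [  0.           0.           1.        ]]
[0.50263577 0.06053541 0.25518538] [-6.55322585e+00  1.64193630e+01  7.84845159e+01  8.44214937e-04
  8.51156380e+01  1.84618975e+01]
[array([259.75354569, 170.26205005]), array([259.66328928, 176.40700327]), array([259.53936383, 184.84425596])]
```

View pics/w1.png

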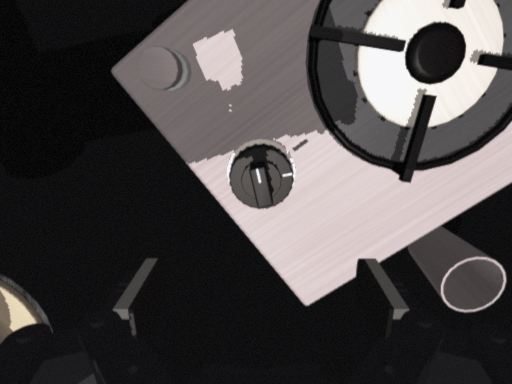

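The wrist view shows the control centred near (262,176), the pointer's white line around (257,168)–(260,183), the ring line around (282,176)–(293,174), and the simmer rib at (294,150)–(307,140).

Run:
```python
from h import *
import pickle
c=pickle.load(open('w1.pkl','rb'));im=c[0]
g=cv2.cvtColor(im,cv2.COLOR_RGB2GRAY)
cr=cv2.resize(im[132:217,215:315],(800,680),interpolation=cv2.INTER_CUBIC)[:600]
save('w1c.png',cr)
print(onplane(c,(262,176),.103))
```

```text
[0.50412486 0.06044215 0.103     ]
```

View pics/w1c.png

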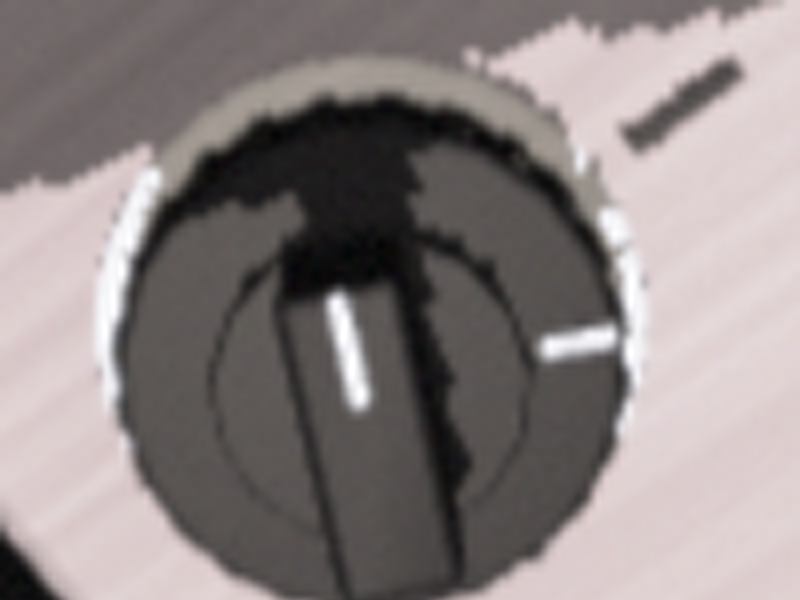

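Zoomed in: ring centre crop (372,355), pointer line (360,405)→(335,293), ring line (540,350)→(617,336), rib (635,140)→(735,68).

Run:
```python
from h import *
import pickle
c=pickle.load(open('w1.pkl','rb'))
f=lambda u,v,z:onplane(c,(215+u/8-.5,132+v/8-.5),z)
C=f(372,355,.103);print('C',C)
a=lambda d:np.degrees(np.arctan2(d[1],d[0]))
print('ptr',a(f(335,293,.13)-f(360,405,.13)),'tip',f(335,293,.13)-C)
print('ring',a(f(617,336,.103)-f(540,350,.103)),a(f(617,336,.103)-C),np.linalg.norm(f(617,336,.103)-C))
print('rib',a(f(735,68,.081)-f(635,140,.081)),a(f(690,102,.081)-C), np.linalg.norm((f(635,140,.081)-C)[:2]),np.linalg.norm((f(735,68,.081)-C)[:2]))
```

```text
C [0.50333645 0.06094056 0.103     ]
ptr 77.09374636725542 tip [0.00242356 0.0143611  0.027     ]
ring -14.241100098392835 -20.342232668879724 0.028345619560814453
rib 11.669940360332761 8.762120254647646 0.0380776029642387 0.05265231915372041
```

```bash
python3 -m jog '[[0,0,0,0,0,0.035,100],[0,0,0,0,0,0.035,100],[0,0,0,0,0,0.035,100],[0,0,0,0,0,0.025,100],[0,0,0,0,0,0.022,100],[0,0,0,0,0,0.015,100],[0,0,0,0,0,0.005,100],[0,0,0,0,0,0,100]]' && python3 -m jog '[[0,0,0,0,0,0,55],[0,0,0,0,0,0,55],[0,0,0,0,0,0,55],[0,0,0,0,0,0,55],[0,0,0,0,0,0,55],[0,0,0,0,0,0,55]]' 40
python3 - <<'E'
from h import *
s=observe();print(s['position'],s['q'],s['ft_force'],s['wrist_torque'],s['grip_width'],s['gripper_force'],s['joint_efforts'])
E
```

```text
time_s: 3.58
position: [0.5028, 0.0605, 0.0834]
tool_rot: [[0.421, 0.907, -0.0], [0.907, -0.421, 0.0], [0.0, -0.0, -1.0]]
ft_force: [0.0, -0.1, -0.3]
grip_width: 0.0853
gripper_force: 0.0
time_s: 4.32
position: [0.5029, 0.0606, 0.0843]
tool_rot: [[0.421, 0.907, 0.001], [0.907, -0.421, -0.0], [0.0, 0.001, -1.0]]
ft_force: [-2.4, 0.6, 6.0]
grip_width: 0.0587
gripper_force: 41.8
[0.50290218 0.06057755 0.08432369] [-6.54725650e+00  2.68920247e+01  9.37232816e+01  6.39397107e-03
  5.93104938e+01  1.83282158e+01] [-2.37328271  0.60449532  6.01872096] [ 0.14346426  0.39190511 -0.03527904] 0.05866363689245542 41.823188066482544 [-2.25345413e-01 -4.05073249e+01 -1.65806437e+01 -3.79386207e-02
 -5.57150636e-01 -2.75282183e-02]
```

```bash
cat > st.py <<'E'
from h import *
s=observe();R=s['tool_rot'];print('yaw',round(float(np.arctan2(R[1,0],R[0,0])),4),'Tz',s['wrist_torque'][2].round(3),'T',s['wrist_torque'].round(2),'F',s['ft_force'].round(1),'q6',s['q'][5].round(2),s['joint_efforts'][5].round(3),'p',s['position'].round(4),'g',s['grip_width'].round(4),s['gripper_force'].round(1))
E
python3 st.py; python3 -m jog '[[0,0,0.03,0,0,0,55],[0,0,0.03,0,0,0,55]]' >/dev/null; python3 st.py
python3 -m jog '[[0,0,0.04,0,0,0,55],[0,0,0.04,0,0,0,55],[0,0,0.04,0,0,0,55],[0,0,0.04,0,0,0,55]]' >/dev/null; python3 st.py
python3 -m jog '[[0,0,0.04,0,0,0,55],[0,0,0.04,0,0,0,55],[0,0,0.04,0,0,0,55],[0,0,0.02,0,0,0,55]]' >/dev/null; python3 st.py
```

```text
Traceback (most recent call last):
  File "st.py", line 2, in <module>
    s=observe();R=s['tool_rot'];print('yaw',round(float(np.arctan2(R[1,0],R[0,0])),4),'Tz',s['wrist_torque'][2].round(3),'T',s['wrist_torque'].round(2),'F',s['ft_force'].round(1),'q6',s['q'][5].round(2),s['joint_efforts'][5].round(3),'p',s['position'].round(4),'g',s['grip_width'].round(4),s['gripper_force'].round(1))
                                                                                                                                                                                                                                                                         ^^^^^^^^^^^^^^^^^^^^^
AttributeError: 'float' object has no attribute 'round'
Traceback (most recent call last):
  File "st.py", line 2, in <module>
    s=observe();R=s['tool_rot'];print('yaw',round(float(np.arctan2(R[1,0],R[0,0])),4),'Tz',s['wrist_torque'][2].round(3),'T',s['wrist_torque'].round(2),'F',s['ft_force'].round(1),'q6',s['q'][5].round(2),s['joint_efforts'][5].round(3),'p',s['position'].round(4),'g',s['grip_width'].round(4),s['gri
[... 1131 characters left out ...]
):
  File "st.py", line 2, in <module>
    s=observe();R=s['tool_rot'];print('yaw',round(float(np.arctan2(R[1,0],R[0,0])),4),'Tz',s['wrist_torque'][2].round(3),'T',s['wrist_torque'].round(2),'F',s['ft_force'].round(1),'q6',s['q'][5].round(2),s['joint_efforts'][5].round(3),'p',s['position'].round(4),'g',s['grip_width'].round(4),s['gripper_force'].round(1))
                                                                                                                                                                                                                                                                         ^^^^^^^^^^^^^^^^^^^^^
AttributeError: 'float' object has no attribute 'round'
```

```bash
sed -i "s/s\['grip_width'\].round(4),s\['gripper_force'\].round(1)/round(float(s['grip_width']),4),round(float(s['gripper_force']),1)/" st.py
python3 st.py; for i in 1 2 3; do python3 -m jog '[[0,0,0.02,0,0,0,55]]' >/dev/null; python3 st.py; done
```

```text
yaw 0.7761 Tz 0.081 T [-0.17  0.12  0.08] F [ 0. -1.  6.] q6 38.99 0.002 p [0.5033 0.0603 0.0843] g 0.0582 41.8
yaw 0.7563 Tz 0.138 T [-0.22  0.09  0.14] F [-0.8 -1.6  6.2] q6 40.12 -0.084 p [0.5034 0.0603 0.0843] g 0.0588 41.8
yaw 0.7363 Tz 0.105 T [-0.22  0.13  0.1 ] F [-1.1 -1.9  4.9] q6 41.27 -0.086 p [0.5034 0.0602 0.0843] g 0.0589 41.8
yaw 0.7163 Tz 0.093 T [-0.21  0.04  0.09] F [ 0.1 -2.   5.5] q6 42.41 -0.086 p [0.5034 0.0603 0.0843] g 0.0586 41.8
```

```bash
for i in 1 2 3 4 5 6 7 8; do python3 -m jog '[[0,0,0.025,0,0,0,55]]' >/dev/null; python3 st.py|cut -c1-24,60-150; done
```

```text
yaw 0.6912 Tz 0.129 T [-] q6 43.85 -0.159 p [0.5034 0.0602 0.0843] g 0.0586 41.8
yaw 0.6661 Tz 0.101 T [-] q6 45.29 -0.138 p [0.5034 0.0602 0.0843] g 0.0582 41.8
yaw 0.6411 Tz 0.116 T [-] q6 46.72 -0.137 p [0.5035 0.0601 0.0843] g 0.0585 41.8
yaw 0.6161 Tz 0.11 T [-0 q6 48.15 -0.136 p [0.5035 0.0601 0.0843] g 0.0584 41.8
yaw 0.5911 Tz 0.145 T [-] q6 49.58 -0.136 p [0.5035 0.0601 0.0843] g 0.0582 41.8
yaw 0.5661 Tz 0.124 T [-] q6 51.02 -0.136 p [0.5035 0.0601 0.0843] g 0.0585 41.8
yaw 0.5411 Tz 0.173 T [-] q6 52.45 -0.135 p [0.5035 0.06   0.0843] g 0.0586 41.8
yaw 0.5162 Tz 0.097 T [-] q6 53.88 -0.137 p [0.5036 0.06   0.0843] g 0.0582 41.8
```

```bash
for i in 1 2 3 4 5 6; do python3 -m jog '[[0,0,0.025,0,0,0,55]]' >/dev/null; python3 st.py|cut -c1-24,60-150; done
```

```text
yaw 0.4911 Tz 0.155 T [-] q6 55.32 -0.135 p [0.5036 0.06   0.0843] g 0.0587 41.8
yaw 0.466 Tz 0.13 T [-0.q6 56.75 -0.134 p [0.5036 0.0599 0.0843] g 0.0585 41.8
yaw 0.441 Tz 0.131 T [-0 q6 58.18 -0.134 p [0.5036 0.0599 0.0843] g 0.0585 41.8
yaw 0.4161 Tz 0.089 T [-] q6 59.61 -0.134 p [0.5036 0.0599 0.0843] g 0.0585 41.8
yaw 0.3911 Tz 0.142 T [-] q6 61.05 -0.133 p [0.5037 0.0598 0.0843] g 0.0583 41.8
yaw 0.3661 Tz 0.192 T [-] q6 62.48 -0.133 p [0.5037 0.0598 0.0844] g 0.0582 41.8
```

Run:
```python
from h import *
c=cam('wrist');save('w2.png',cv2.resize(c[0],(800,600)))
```

```text
(no output)
```

View pics/w2.png

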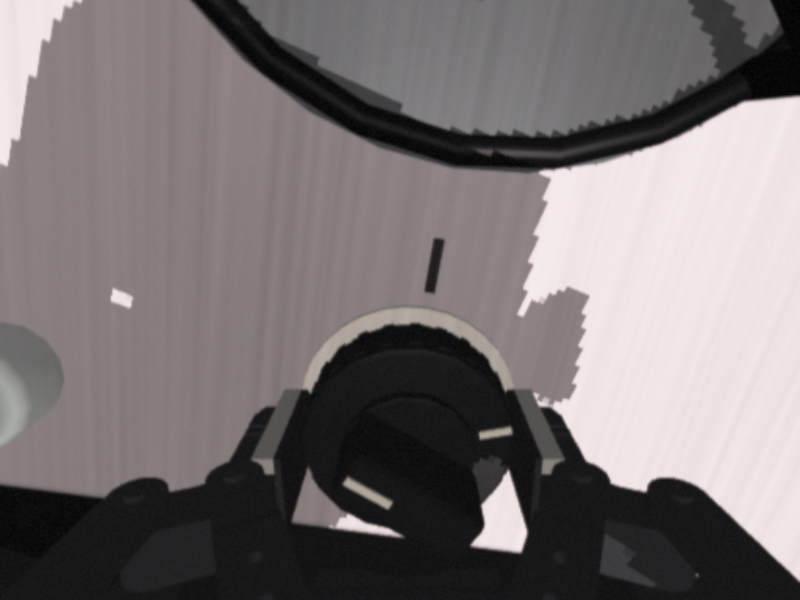

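The wrist view while gripping shows the ring line at (483,437)–(512,431), turning with the gripper. The inner pointer at (345,480)–(390,505) has stayed put in the world, so I continue.

```bash
for i in 1 2 3 4 5 6 ; do python3 -m jog '[[0,0,0.025,0,0,0,55]]' >/dev/null; python3 st.py|cut -c1-24,60-150; done
```

```text
yaw 0.3413 Tz 0.138 T [-] q6 63.9 -0.21 p [0.5037 0.0598 0.0843] g 0.0583 41.8
yaw 0.3161 Tz 0.094 T [-] q6 65.34 -0.135 p [0.5037 0.0598 0.0844] g 0.0586 41.8
yaw 0.291 Tz 0.164 T [-0 q6 66.78 -0.133 p [0.5037 0.0597 0.0843] g 0.0587 41.8
yaw 0.2661 Tz 0.187 T [-] q6 68.21 -0.132 p [0.5037 0.0597 0.0843] g 0.0582 41.8
yaw 0.2411 Tz 0.11 T [-0 q6 69.64 -0.131 p [0.5037 0.0597 0.0844] g 0.0585 41.8
yaw 0.2161 Tz 0.122 T [-] q6 71.07 -0.131 p [0.5037 0.0596 0.0843] g 0.0582 41.8
```

```bash
for i in 1 2 3 4 5 6 ; do python3 -m jog '[[0,0,0.025,0,0,0,55]]' >/dev/null; python3 st.py|cut -c1-24,60-150; done
```

```text
yaw 0.1911 Tz 0.103 T [-] q6 72.51 -0.131 p [0.5037 0.0596 0.0844] g 0.0584 41.8
yaw 0.1661 Tz 0.115 T [-] q6 73.94 -0.13 p [0.5037 0.0595 0.0844] g 0.0581 41.8
yaw 0.1411 Tz 0.188 T [-] q6 75.37 -0.084 p [0.5038 0.0595 0.0844] g 0.0578 41.8
yaw 0.1163 Tz 0.187 T [-] q6 76.8 -0.029 p [0.5037 0.0595 0.0843] g 0.0582 41.8
yaw 0.0915 Tz 0.25 T [-1 q6 78.22 0.026 p [0.5037 0.0595 0.0843] g 0.0587 41.8
yaw 0.0665 Tz 0.305 T [-] q6 79.65 0.081 p [0.5038 0.0594 0.0843] g 0.0586 41.8
```

```bash
python3 -m jog '[[0,0,0,0,0,0,55]]' >/dev/null; python3 st.py; python3 -m jog '[[0,0,0,0,0,0,100],[0,0,0,0,0,0,100],[0,0,0,0,0,0,100],[0,0,0,0,0,0,100],[0,0,0,0,0,-0.01,100],[0,0,0,0,0,-0.03,100],[0,0,0,0,0,-0.05,100],[0,0,0,0,0,-0.05,100],[0,0,0,0,0,-0.03,100],[0,0,0,0,0,0,100]]'; python3 st.py
python3 - <<'E'
from h import *
import pickle
c=cam('wrist');pickle.dump(c,open('w3.pkl','wb'))
u,v=proj(c,[.5035,.0605,.11]).astype(int);x,y=u-50,v-38;print(x,y)
save('w3.png',cv2.resize(c[0][y:y+75,x:x+100],(800,600),interpolation=cv2.INTER_CUBIC))
E
```

```text
yaw 0.0666 Tz 0.108 T [-1.1  -0.12  0.11] F [ 0.6 -7.1  5.8] q6 79.64 0.168 p [0.5037 0.0594 0.0843] g 0.0587 41.8
time_s: 10.62
position: [0.5033, 0.0605, 0.256]
tool_rot: [[0.998, 0.067, 0.005], [0.067, -0.998, -0.001], [0.005, 0.001, -1.0]]
ft_force: [-0.1, 0.4, -1.2]
grip_width: 0.0856
gripper_force: 0.0
yaw 0.0669 Tz -0.027 T [-0.02  0.01 -0.03] F [-0.1  0.4 -1.2] q6 79.62 -0.0 p [0.5033 0.0605 0.256 ] g 0.0856 0.0
209 141
```

View pics/w3.png

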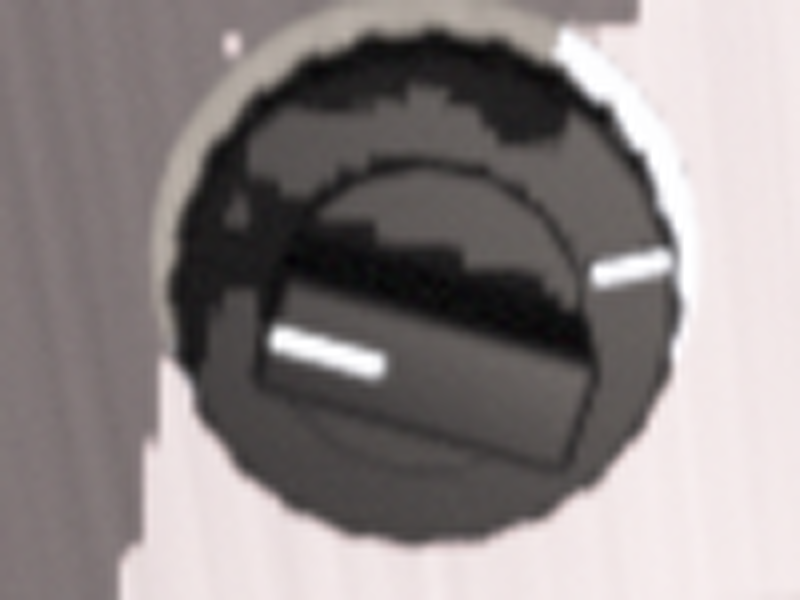

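After release: ring line (593,275)→(668,262), pointer line (384,368)→(270,338), and the knob bar is roughly horizontal in view.

Run:
```python
from h import *
import pickle
c=pickle.load(open('w3.pkl','rb'))
f=lambda u,v,z:onplane(c,(209+u/8-.5,141+v/8-.5),z)
C=np.array([.5035,.0607,.103])
a=lambda d:np.arctan2(d[1],d[0])
p=f(270,338,.13)-f(384,368,.13); print('ptr',np.degrees(a(p)),'bar',np.degrees(a(f(262,380,.13)-f(560,467,.13))),np.degrees(a(f(285,282,.13)-f(598,372,.13))))
print('barcentre',np.mean([f(*q,.13) for q in[(262,380),(560,467),(285,282),(598,372)]],0))
r=f(668,262,.103)-f(593,275,.103);print('ring',a(r),a(f(668,262,.103)-C),'was',np.radians(-14.24))
# disc/ring centre
print('ringC',f((180+678)/2,(35+545)/2,.103), proj(c,C)*8-np.array([209,141])*8)
```

```text
ptr 78.41521974256712 bar 76.72708335406034 77.17868886177123
barcentre [0.50230442 0.05841317 0.13      ]
ring -1.3267948055404861 -1.3672420202284021 was -0.24853488548399252
ringC [0.50448996 0.05819996 0.103     ] [402.94842268 292.84370692]
```

```bash
python3 -m jog '[[0,0,-0.16,0,0,0,100],[0,0,-0.16,0,0,0,100],[0,0,-0.16,0,0,0,100],[0,0,-0.16,0,0,0,100],[0,0,-0.16,0,0,0,100],[0,0,-0.16,0,0,0,100],[0,0,-0.16,0,0,0,100],[0,0,-0.16,0,0,0,100],[0,0,0,0,0,0,60]]'; python3 -m jog '[[0,0,0,0,0,0.04,60],[0,0,0,0,0,0.04,60],[0,0,0,0,0,0.03,60],[0,0,0,0,0,0.02,60],[0,0,0,0,0,0.01,60],[0,0,0,0,0,0.002,60],[0,0,0,0,0,0,60]]'; python3 st.py
```

```text
time_s: 11.8
position: [0.5022, 0.0606, 0.2522]
tool_rot: [[0.223, 0.975, -0.002], [0.975, -0.223, 0.0], [-0.0, -0.002, -1.0]]
ft_force: [0.8, 0.2, 1.0]
grip_width: 0.0697
gripper_force: 0.0
time_s: 12.68
position: [0.503, 0.0605, 0.1118]
tool_rot: [[0.223, 0.975, 0.001], [0.975, -0.223, -0.0], [0.0, 0.001, -1.0]]
ft_force: [-0.2, -0.5, 0.3]
grip_width: 0.0513
gripper_force: 0.0
yaw 1.3461 Tz -0.025 T [-0.01 -0.01 -0.02] F [-0.2 -0.5  0.3] q6 6.32 0.014 p [0.503  0.0605 0.1118] g 0.0513 0.0
```

Run:
```python
from h import *
c=cam('wrist');save('w4.png',cv2.resize(c[0],(800,600)))
```

```text
(no output)
```

View pics/w4.png

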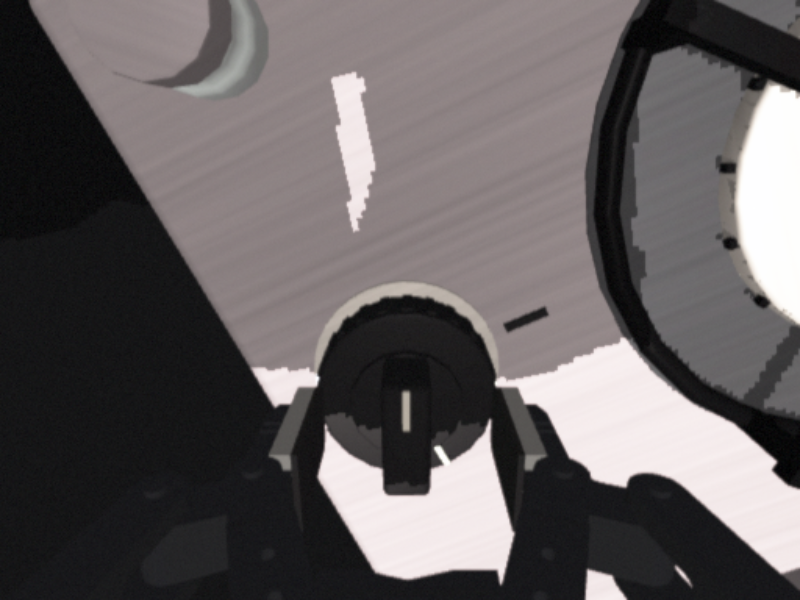

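The bar (385–430, 365–495) stands vertical and centred between the pads at 300 and 510. I raise 2 mm and close.

```bash
python3 -m jog '[[0,0,0,0,0,-0.0025,60],[0,0,0,0,0,0,8],[0,0,0,0,0,0,8],[0,0,0,0,0,0,8],[0,0,0,0,0,0,8],[0,0,0,0,0,0,8],[0,0,0,0,0,0,8]]' 25; python3 st.py
```

```text
time_s: 13.6
position: [0.5026, 0.0606, 0.1141]
tool_rot: [[0.222, 0.975, 0.0], [0.975, -0.222, -0.0], [-0.0, 0.0, -1.0]]
ft_force: [-2.5, -0.5, 5.7]
grip_width: 0.0131
gripper_force: 28.0
yaw 1.3468 Tz -0.022 T [ 0.04  0.34 -0.02] F [-2.5 -0.5  5.7] q6 6.28 0.01 p [0.5026 0.0606 0.1141] g 0.0131 28.0
```

```bash
python3 -m jog '[[0,0,0.08,0,0,0,8],[0,0,0.08,0,0,0,8],[0,0,0.08,0,0,0,8],[0,0,0.08,0,0,0,8],[0,0,0.08,0,0,0,8],[0,0,0.08,0,0,0,8],[0,0,0.08,0,0,0,8]]'>/dev/null; python3 st.py; python3 -m jog '[[0,0,0.08,0,0,0,8],[0,0,0.08,0,0,0,8],[0,0,0.08,0,0,0,8],[0,0,0.08,0,0,0,8],[0,0,0.08,0,0,0,8],[0,0,0.08,0,0,0,8],[0,0,0.05,0,0,0,8],[0,0,0.05,0,0,0,8],[0,0,0.007,0,0,0,8],[0,0,0,0,0,0,8]]'>/dev/null; python3 st.py
```

```text
yaw 0.7843 Tz 0.075 T [-0.22  0.01  0.08] F [ 0.4 -1.3  3.5] q6 38.51 -0.781 p [0.5032 0.0603 0.1141] g 0.0132 27.7
yaw 0.2001 Tz 0.017 T [-0.9  -0.24  0.02] F [ 0.9 -5.3  2.6] q6 71.98 0.042 p [0.5036 0.0596 0.1141] g 0.0135 27.6
```

```bash
python3 -m jog '[[0,0,0,0,0,0,60],[0,0,0,0,0,0,60],[0,0,0,0,0,0,60],[0,0,0,0,0,0,60],[0,0,0,0,0,-0.03,60],[0,0,0,0,0,-0.04,60],[0,0,0,0,0,-0.04,60],[0,0,0,0,0,-0.02,60],[0,0,0,0,0,0,60]]'; python3 -c "
from h import *
import pickle
c=cam('wrist');pickle.dump(c,open('w5.pkl','wb'))
u,v=proj(c,[.51,.061,.11]).astype(int);x,y=u-50,v-48;print(x,y)
save('w5.png',cv2.resize(c[0][y:y+75,x:x+100],(800,600),interpolation=cv2.INTER_CUBIC))"
```

```text
time_s: 16.85
position: [0.5031, 0.0605, 0.2448]
tool_rot: [[0.98, 0.199, 0.003], [0.199, -0.98, -0.0], [0.003, 0.001, -1.0]]
ft_force: [-0.2, -0.3, -0.4]
grip_width: 0.0514
gripper_force: 0.0
210 127
```

View pics/w5.png

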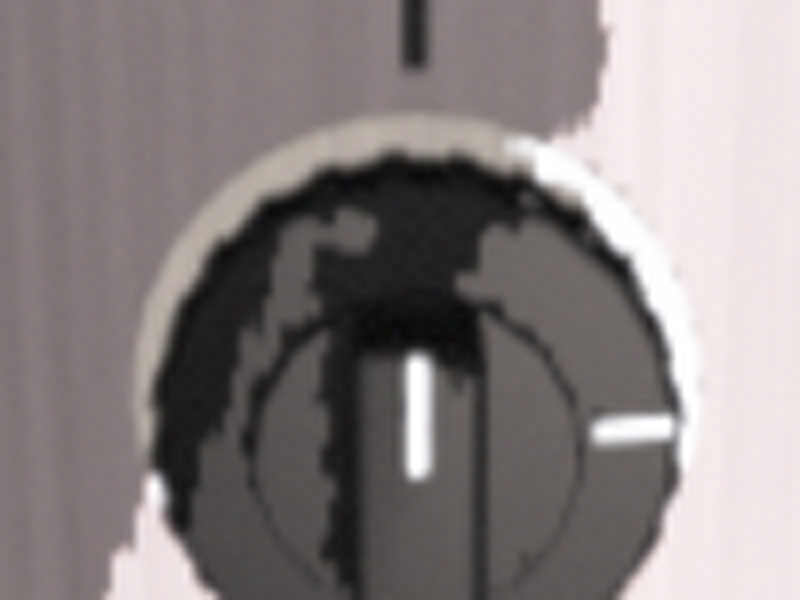

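The pointer line (418,478)→(419,355) is parallel with and in line with the rib at x≈414. Next I check whether the ring moved, using its line (592,437)→(673,427).

Run:
```python
from h import *
import pickle
a=lambda d:float(np.arctan2(d[1],d[0]))
def line(fn,uv,z):
    c=pickle.load(open(fn,'rb'));g=cv2.cvtColor(c[0],cv2.COLOR_RGB2GRAY)
    x,y,w,h=uv; m=np.clip(cv2.resize(g[y:y+h,x:x+w],None,fx=8,fy=8,interpolation=cv2.INTER_CUBIC).astype(int),0,255)
    m=(m>165).astype(np.uint8); n,l,s,ce=cv2.connectedComponentsWithStats(m)
    out=[]
    for i in range(1,n):
        if s[i,4]<300: continue
        pts=np.argwhere(l==i)[:,::-1].astype(np.float32)
        vx,vy,x0,y0=cv2.fitLine(pts,cv2.DIST_L2,0,0,0.01).ravel()
        P=lambda t:onplane(c,(x+(x0+t*vx+.5)/8-.5,y+(y0+t*vy+.5)/8-.5),z)
        d=P(30)-P(-30);out.append((int(s[i,4]),'ang',round(a(d),3),'mid',P(0)[:2].round(4)))
    return out
C=np.array([.5035,.0600])
for fn,b,z in[('w1.pkl',(281,172,11,7),.103),('w3.pkl',(281,172,11,6),.103),('w5.pkl',(282,178,11,6),.103),('w5.pkl',(258,170,8,19),.13),('w3.pkl',(241,181,18,9),.13)]:
    for o in line(fn,b,z): print(fn,o,'from C',round(a(o[4]-C),3) , np.linalg.norm(o[4]-C).round(4))
```

```text
w1.pkl (1619, 'ang', -0.243, 'mid', array([0.5256, 0.0522])) from C -0.339 0.0234
w3.pkl (1860, 'ang', -1.26, 'mid', array([0.5086, 0.0353])) from C -1.367 0.0252
w5.pkl (1848, 'ang', -1.284, 'mid', array([0.5085, 0.0355])) from C -1.369 0.025
w5.pkl (2996, 'ang', -2.94, 'mid', array([0.5126, 0.0605])) from C 0.055 0.0091
w3.pkl (2898, 'ang', -1.787, 'mid', array([0.5042, 0.0691])) from C 1.494 0.0091
```

```bash
python3 -c "
from rig import job; print(job.close_job())"
```

```text
the job is handed in; nothing more can be done
None
```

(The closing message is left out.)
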